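# Shut the counter cupboard and swing its latch home with one finger

### The arm

A 6-joint arm with a two-finger parallel gripper is mounted at the origin on the work surface. World frame = base frame: x ahead of the robot, y to its left, z up, the work surface at z = 0. Lengths are in m, angles in rad, forces in N, time in s.
With the tool pointing down it reaches from about 0.375 to 0.975 m from the base axis. Payload 3.8 kg.
Tool frame: the origin (TCP) lies at the centre of the arm's flange, where the gripper is bolted on; the fingertips stand 173 mm ahead of it and the grasp point (between the pads) lies 155 mm ahead of it (bot.tip_reach is the distance from the TCP to the fingertips, in m); z points along the fingers, y is the line along which they close (so a half turn about z gives the same grasp; the last joint's range is limited). The gripper opens to 85 mm and grips with 20 to 120 N. Pads are 22 mm wide; open, the fingers measure 114 mm over their backs; the gripper's body (76 mm by 85 mm) begins 54 mm behind the grasp point. The pads swing forward as they close: fully open they stand 13 mm farther back than shut.
Start: joints at [-1.358, 0.264, 1.604, -0, 1.274, -0.037], TCP at [0.167, -0.654, 0.405] pointing down, gripper open.
Joint ranges: [-2.63, 2.63], [-0.94, 2.18], [0.31, 2.57], [-1.31, 4.45], [0, 2.66], [-2.55, 2.55]. Speed limits (rad/s): [2.57, 2.57, 3.14, 3.14, 3.14, 3.14].

### API

Orientations are given as a rotation vector (axis times angle).
In Python, from workcell import bot gives the robot as it stands.
- The arm moves only by the tool drive_tool, never from a script. Its arguments are lists of equal length, an entry for each row: "claw": the finger opening in mm, from 0 to 85.4; "slide": the shift along the world's x, y, z each as a share of 0.5 m, from -1 to 1, a list of three; "yaw": the turn about the world's z as a share of 180 degrees, from -1 to 1. A call has 1 to 8 rows; each row is the pose to reach, as a shift and turn from the pose commanded when the call began, turning the shorter way round; what a row does not reach only later rows make up. A row lasts 1/12 s, in which the tool goes at most 41.7 mm and 7.16 degrees, less where a joint would pass 70% of its speed; a pose out of reach is approached as far as the arm can. A call with a number of a shift or a turn outside -1 to 1 is refused whole. A call with a gripper value outside its range is refused whole. The fingers move at their own pace and stop on an object; "newtons" is the grip in N (left out, the last holds). Time passes only in rows, so rows that repeat a pose let the fingers close. It gives the time, the measured TCP pose, the force, the opening and the grip force at its end, in the units of the state.
- bot.read_state(): the state, without advancing time (a new reading comes with each control period).
- bot.read_camera(name): name is "side" or "top" or "wrist"; returns a dict with "color" (384x512x3 uint8, red, green, blue), "depth" (384x512 float32, m along the optical axis (not along the pixel's ray), 0 where there is no reading), "mtx" (3x3 intrinsics, pixels), "eye" and "rotation" of the camera in the world. Camera axes: x right, y up, looking along -z (the intrinsics and any distortion apply to the point x, -y, -z); pixel columns grow to the right and rows downward; lengths in m; the calibration is good to about 2 mm. A picture is of the moment at which its call begins.
- bot.finish_job(): hands the job in; it is judged then, once.
The state is a dict: "time": time; "q": joint angles; "joint_vel": joint speeds; "joint_torque": joint torques, N m; "tool_pos": TCP position; "tcp_rot": TCP orientation; "wrist_force": force on the tool from outside, world axes, zero at the start; "torque": the same for the moment, N m; "width": opening from 0.0 (shut) to 1.0 (fully open); "grip_force": force on a finger pad.
Only numpy, scipy, OpenCV 4.12 (cv2) and the standard library are available. Lean on these libraries where they do the work, as an engineer would, in place of code of your own. Each camera call takes 0.05 s, during which the arm holds its last target. There are 200 camera calls.

### The job

Push the small green cupboard's door fully shut, and only then push the flat brass latch arm on top of the cupboard round with a fingertip until it lies fully home against the steel stud on the door. Only push: do not pinch the latch arm, and leave the jar, masher, colander and spoon rest where they stand.

Things in the scene. Friction and masses are not known exactly. Their poses are not given: they have to be found in the camera images.
- cupboard: Fixed dark green cupboard, carcass spans its x -60 to 160, y -45 to 315, z 0 to 200 mm; origin on the counter straight below the latch pivot, x axis from front to back, z up. The door covers the front from y -43 to 140 mm, the rest of the front is an open niche. Turned by up to about 0.3 rad.
- door (a joint): Angle of the lighter green door: 0 shut (solid stop), growing as its free (-y) edge swings out to the robot; starts 0.2 to 0.45. Hinge line upright at cupboard x -60, y 140 mm. Panel 182 wide, front face 16 mm before the hinge line, top edge at z 198. Stays where left; 1 N moves it. A brass knob sticks out 28 mm at z 90, 160 mm from the hinge.
- door_push (a point): Point on the door's outer (front) face, 130 mm from the hinge line and 33 mm below the door's top edge; the frame turns with the door, its x axis is square to the door, into the panel.
- door_stud (a point): Centre of the top of an upright steel stud, 10 mm diameter, on the door's top edge, 152.5 mm from the hinge line; it rises to z 224 mm, 24 mm above the cupboard's top.
- latch (a joint): Latch angle: 0 home (solid stop): arm points to the front (cupboard -x), flank against the stud, hooked tip before it. Grows as it opens, clockwise seen from above (1.57: arm points to cupboard +y), to a stop at 2.6. Starts 0.9 to 2.1: push it counter-clockwise to close. Stays where left; about 1 N at mid-arm turns it.
- latch_pivot (a point): Point on the latch's pivot axis at the middle of the arm's height, 213 mm above the counter. A round brass hub of 26 mm diameter, 26 mm high from the cupboard's top, surrounds the axis. The frame turns with the latch; the arm points along its -x axis.
- latch_tip (a point): Middle of the outer end of the latch arm, 87 mm from the pivot axis. The arm is a straight flat bar 14 mm wide (two 7 mm halves side by side, latch_c2 on the flank to push and latch_c3), 14 mm high, from 6 to 20 mm above the cupboard's top; its last 10 mm have a hook that sticks out 10 mm beyond the bar on the side that faces the stud when home.
- jar: Loose glass jar with steel lid, 76 mm diameter, 130 mm high, standing on the cupboard's top in its +y half. Origin at the centre of its underside, z up.
- masher: Loose wooden masher standing on its head on the cupboard's top in its +y half: head 74 mm diameter, handle 24 to 30 mm thick, 200 mm high. Origin at the centre of its underside, z up.
- colander: Loose white enamel colander on the counter to the -y side of the cupboard, 200 mm diameter, 85 mm high, with two blue loop handles reaching 126 mm from its centre. Origin at the centre of its underside, z up.
- spoon_rest: Loose orange silicone spoon rest on the counter in front of the niche: dish 104 mm diameter, 18 mm high, with a tab reaching 97 mm from its centre along its -x. Origin at the centre of the dish's underside, z up.

How it is judged:
By the outcome, as a careful person would: the job done as asked, in the order asked, and still so for the second after the job is handed in, with the robot touching nothing.
It also fails if it takes over 42 s, if anything falls off the work surface, if the arm or the gripper's body presses on something with over 40 N, if the wrist force passes 120 N, or if a joint passes its speed limit or range.

## Working session

There is one attempt and no reset: what is moved stays moved. The work goes in short steps, Python scripts to look and compute and a tool call to move; the robot and the scene stay as the last step left them, time stands still between calls to the robot, and variables do not carry over. Pictures are saved under pics/ and viewed, at most 10 in all, crops included, and the job is handed in when it is done.

Besides the shell and the picture viewer there is one more tool, called after "Emit:" as name([rows], argument=value, ...), one row to a line, values as JSON. drive_tool: Moves the arm, as the interface text tells. Shift numbers are shares of 0.5 m and turn numbers shares of 180 degrees, none past 1 either way. Its arguments: {"type":"object","properties":{"claw":{"type":"array","items":{"type":"number"}},"slide":{"type":"array","items":{"type":"array","items":{"type":"number"}}},"yaw":{"type":"array","items":{"type":"number"}},"newtons":{"type":"number"}},"required":["claw","slide","yaw"]}

```bash
mkdir -p pics; cat > h.py <<'E'
import numpy as np, cv2
from workcell import bot
def cam(n,save=None):
    c=bot.read_camera(n)
    if save: cv2.imwrite(f'pics/{save}.png',c['color'][:,:,::-1])
    return c
def pts(c):
    d=c['depth']; h,w=d.shape; K=c['mtx']
    u,v=np.meshgrid(np.arange(w),np.arange(h))
    p=np.stack([(u-K[0,2])/K[0,0]*d,-(v-K[1,2])/K[1,1]*d,-d],-1)
    return p@np.array(c['rotation']).T+np.array(c['eye'])
E
python3 - <<'E'
from h import *
a=cam('top','top0');b=cam('side','side0')
for c in(a,b): print(c['mtx'],c['eye'],c['rotation'],[k for k in c])
np.savez('s0.npz',tc=a['color'],tp=pts(a),sc=b['color'],sp=pts(b))
s=bot.read_state();print(s['tool_pos'],s['tcp_rot'],s['time'],s['width'],bot.tip_reach)
E
```

```text
[[365.0651085    0.         247.71827363]
 [  0.         365.0651085  193.1352479 ]
 [  0.           0.           1.        ]] [0.52186313 0.05482664 1.17478391] [ 0.01926348 -0.07954008 -1.55094646] ['color', 'depth', 'mtx', 'eye', 'rotation']
[[364.45823115   0.         253.76048644]
 [  0.         364.45823115 185.81543386]
 [  0.           0.           1.        ]] [0.52457741 0.95432268 0.80791893] [ 0.05336135 -1.40097206 -2.77634854] ['color', 'depth', 'mtx', 'eye', 'rotation']Traceback (most recent call last):
  File "<stdin>", line 4, in <module>
  File "h.py", line 11, in pts
    return p@np.array(c['rotation']).T+np.array(c['eye'])
           ~~~~~~~~~~~~~~~~~~~~~~~~~~~^~~~~~~~~~~~~~~~~~~
ValueError: operands could not be broadcast together with shapes (384,512) (3,)
```

View pics/top0.png

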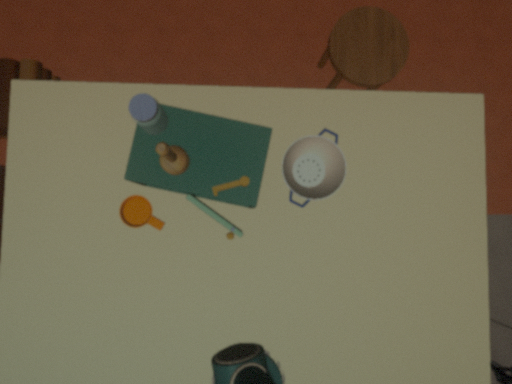

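View pics/side0.png

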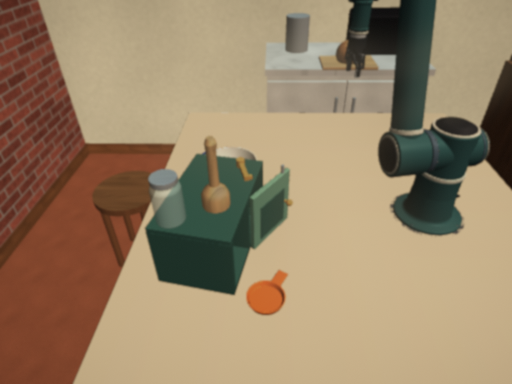

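The top view shows the cupboard top (corners ~(165,104),(271,127),(254,207),(127,180)), the door from the hinge at ~(190,196) to its free end at ~(240,234), the latch hub at (245,182) and the arm tip at ~(214,190). In the side view, the jar and masher stand at the +y end, and the arm is clear of the scene.

```bash
sed -i "s/np.array(c\['rotation'\]).T/cv2.Rodrigues(np.array(c['rotation']))[0].T/" h.py
cat >> h.py <<'E'
def ray(c,uv,z):
    K=c['mtx'];R=cv2.Rodrigues(np.array(c['rotation']))[0]
    uv=np.atleast_2d(uv).astype(float)
    d=np.c_[(uv[:,0]-K[0,2])/K[0,0],-(uv[:,1]-K[1,2])/K[1,1],-np.ones(len(uv))]@R.T
    e=np.array(c['eye']); return e+d*((z-e[2])/d[:,2])[:,None]
E
python3 - <<'E'
from h import *
a=cam('top');P=pts(a);col=a['color'].astype(int)
s=bot.read_state();print(s['tool_pos'],s['tcp_rot'],s['time'],s['width'],bot.tip_reach)
hsv=cv2.cvtColor(a['color'],cv2.COLOR_RGB2HSV)
for uv in [(200,150),(220,215),(245,182),(225,187),(215,190),(231,236),(192,198),(240,233)]:
    u,v=uv;print(uv,hsv[v,u],P[v,u].round(4))
z=P[:,:,2]
# cupboard top dark green
m=((hsv[:,:,0]>70)&(hsv[:,:,0]<100)&(z>.19)&(z<.207)&(P[:,:,0]>.3)).astype(np.uint8)
r=cv2.minAreaRect(np.argwhere(m)[:,::-1].astype(np.float32));print('green top',m.sum(),r,ray(a,cv2.boxPoints(r),.2).round(4).tolist())
big=cv2.resize(a['color'][160:250,170:270],None,fx=8,fy=6.6,interpolation=cv2.INTER_CUBIC)
big=cv2.resize(a['color'][160:250,175:265],(600,600),interpolation=cv2.INTER_CUBIC)
cv2.imwrite('pics/crop.png',np.clip(big[:,:,::-1]*1.6,0,255).astype(np.uint8))
E
```

```text
[ 0.16680669 -0.65377652  0.40360891] [-3.11531945e+00 -3.91147679e-01  2.91504946e-04] 0.15 1.0015519389210483 0.1734
(200, 150) [76 85 72] [0.6962 0.1475 0.2055]
(220, 215) [33 52 93] [0.5245 0.0975 0.0107]
(245, 182) [ 21 162 113] [0.6112 0.0264 0.225 ]
(225, 187) [ 21 141 110] [0.5976 0.0785 0.2182]
(215, 190) [ 20 153 110] [0.5889 0.1043 0.2212]
(231, 236) [ 21 151 115] [0.4634 0.0608 0.0975]
(192, 198) [ 62  57 111] [0.5679 0.1661 0.1979]
(240, 233) [ 60  52 112] [0.4772 0.0364 0.1981]
green top 8024 ((195.3457794189453, 166.91940307617188), (131.5457000732422, 106.72633361816406), 12.33908748626709) [[0.5456, 0.3549, 0.2], [0.8271, 0.3055, 0.2], [0.7599, -0.0423, 0.2], [0.4773, 0.0147, 0.2]]
```

View pics/crop.png

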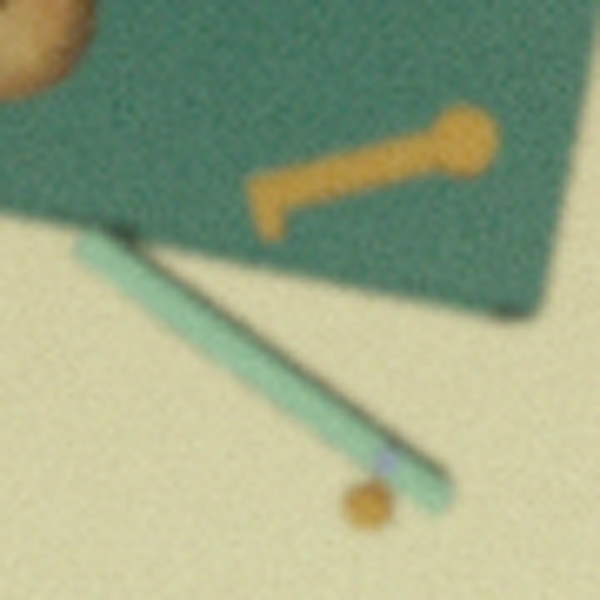

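The crop shows the hub at about (467,140), the arm's outer end at about (255,195) with the hook to the front, the door top edge from (95,235) to (445,495), the stud at (385,460) and the knob at (367,503).

```bash
cat > m.py <<'E'
from h import *
a=cam('top');P=pts(a);hsv=cv2.cvtColor(a['color'],cv2.COLOR_RGB2HSV);H,S,V=cv2.split(hsv);z=P[:,:,2]
# cupboard front & right edges from dark green mask
box=np.zeros_like(H);box[100:215,120:280]=1
g=((H>68)&(H<100)&(S>70)&(z>.17)&(box>0))
vs,us=[],[]
for u in range(200,250):
    r=np.where(g[:,u])[0]; 
    if len(r): vs.append(r.max());us.append(u)
fl=cv2.fitLine(np.c_[us,vs].astype(np.float32),cv2.DIST_HUBER,0,.01,.01).ravel()
f=ray(a,[[fl[2]-30*fl[0],fl[3]-30*fl[1]],[fl[2]+30*fl[0],fl[3]+30*fl[1]]],.2)
rr=[(np.where(g[v])[0].max(),v) for v in range(135,200)]
rl=cv2.fitLine(np.array(rr,np.float32),cv2.DIST_HUBER,0,.01,.01).ravel()
r=ray(a,[[rl[2]-30*rl[0],rl[3]-30*rl[1]],[rl[2]+30*rl[0],rl[3]+30*rl[1]]],.2)
df=f[0]-f[1];dr=r[1]-r[0]
if dr[0]<0: dr=-dr
if df[1]<0: df=-df
yf=np.arctan2(-df[0],df[1]);yr=np.arctan2(dr[1],dr[0]);print('yaw front,right',yf,yr)
y=(yf+yr)/2
# brass latch: depth points above .207
b=((H>12)&(H<30)&(S>110)&(box>0)).astype(np.uint8);b[:,:195]=0
n,l,st,ce=cv2.connectedComponentsWithStats(b);i=1+st[1:,4].argmax();b=(l==i)
q=np.argwhere(b)[:,::-1].astype(float)
w=ray(a,q,.22)[:,:2]
np.save('latch.npy',w)
R=np.array([[np.cos(y),-np.sin(y)],[np.sin(y),np.cos(y)]])
# pivot from hub pixels: right end
k=q[:,0]>q[:,0].max()-8.5;hub=ray(a,q[k],.226)[:,:2]
piv=(hub.min(0)+hub.max(0))/2
ef=R.T@(f.mean(0)[:2]-piv);er=R.T@(r.mean(0)[:2]-piv)
print('pivot',piv,'front edge x (exp -.06)',ef[0],'right edge y (exp -.045)',er[1])
far=w[np.argsort(-np.hypot(*(w-piv).T))]
L=(w-piv)@R; rad=np.hypot(*L.T);print('max r (87 expected, hook ~89)',rad.max())
mid=(rad>.022)&(rad<.07);c=L[mid].mean(0);print('latch angle',np.arctan2(c[1],-c[0]))
# door top: light green
d=((H>55)&(H<85)&(S>30)&(S<75)&(V>90)&(z>.185)&(z<.21));d[:185]=0;d[:,:180]=0;d[:,250:]=0
qd=np.argwhere(d)[:,::-1]
D=(ray(a,qd,.198)[:,:2]-piv)@R if len(qd) else np.zeros((1,2))
dl=cv2.fitLine(D.astype(np.float32),cv2.DIST_HUBER,0,.001,.001).ravel();vx,vy=dl[:2]*np.sign(-dl[1])
print('door px',len(qd),'angle',np.arctan2(-vx,-vy),'mid',dl[2:],'ext',D.min(0),D.max(0))
E
python3 m.py
```

```text
yaw front,right -0.18091376850489213 -0.184569746107239
pivot [0.61498631 0.02910758] front edge x (exp -.06) -0.058578853362600714 right edge y (exp -.045) -0.039615152787903965
max r (87 expected, hook ~89) 0.08621905770192469
latch angle 1.0882450025981971
door px 263 angle 0.42599577 mid [-0.10212804  0.06204326] ext [-0.14048434 -0.02045203] [-0.06440522  0.13969288]
```

Emit:
drive_tool([
  [0.566, 0.608, 0],
  [0.566, 0.608, 0],
  [0.566, 0.608, 0],
  [0.566, 0.608, 0],
  [0.566, 0.608, 0],
  [0.566, 0.608, 0],
  [0.566, 0.608, 0],
  [0.566, 0.608, 0],
], claw=[0, 0, 0, 0, 0, 0, 0, 0], yaw=[-0.138, -0.138, -0.138, -0.138, -0.138, -0.138, -0.138, -0.138])

```text
time: 0.87
tool_pos: [0.3947, -0.4085, 0.4046]
tcp_rot: [3.128, -0.289, 0.0]
wrist_force: [0.7, -0.9, -0.3]
width: 0.001
grip_force: 0.0
```

Emit:
drive_tool([
  [0.05, 0.96, 0],
  [0.05, 0.96, 0],
  [0.05, 0.96, 0],
  [0.05, 0.96, 0],
  [0.05, 0.96, 0],
  [0.05, 0.96, 0],
  [0.05, 0.96, 0],
  [0.05, 0.96, 0],
], claw=[0, 0, 0, 0, 0, 0, 0, 0], yaw=[0, 0, 0, 0, 0, 0, 0, 0])

```text
time: 1.53
tool_pos: [0.4105, -0.0755, 0.4048]
tcp_rot: [-3.128, 0.289, -0.001]
wrist_force: [1.5, -0.3, -0.2]
width: 0.003
grip_force: 0.0
```

Emit:
drive_tool([
  [0.016, 0.3, 0],
  [0.016, 0.3, 0],
  [0.016, 0.3, -0.06],
  [0.016, 0.3, -0.124],
  [0.016, 0.3, -0.124],
  [0.016, 0.3, -0.124],
], claw=[0, 0, 0, 0, 0, 0], yaw=[0, 0, 0, 0, 0, 0])

```text
time: 2.03
tool_pos: [0.4173, 0.0738, 0.3393]
tcp_rot: [3.127, -0.282, -0.011]
wrist_force: [0.2, -1.2, 0.0]
width: -0.003
grip_force: 0.0
```

```bash
cat > w.py <<'E'
from h import *
s=bot.read_state();y=-.183;R=np.array([[np.cos(y),-np.sin(y)],[np.sin(y),np.cos(y)]])
p=np.array(s['tool_pos'])
print('t',s['time'],'tcp',p.round(4),'cupboard xy',(R.T@(p[:2]-[.615,.029])).round(4),'F',np.round(s['wrist_force'],1))
E
python3 w.py
```

```text
t 2.0333 tcp [0.4173 0.0738 0.3393] cupboard xy [-0.2026  0.0081] F [ 0.2 -1.2  0. ]
```

Emit:
drive_tool([
  [0.03, -0.005, 0],
  [0.06, -0.011, 0],
  [0.085, -0.016, 0],
  [0.11, -0.02, 0],
  [0.135, -0.025, 0],
  [0.16, -0.03, 0],
  [0.18, -0.033, 0],
  [0.197, -0.036, 0],
], claw=[0, 0, 0, 0, 0, 0, 0, 0], yaw=[0, 0, 0, 0, 0, 0, 0, 0])

```text
time: 2.7
tool_pos: [0.5189, 0.054, 0.3427]
tcp_rot: [3.128, -0.289, -0.0]
wrist_force: [-1.1, -0.1, -0.1]
width: 0.001
grip_force: 0.4
```

Emit:
drive_tool([
  [0.006, -0.001, 0],
  [0.012, -0.002, 0],
  [0.016, -0.003, 0],
  [0.02, -0.004, 0],
  [0.02, -0.004, 0],
], claw=[0, 0, 0, 0, 0], yaw=[0, 0, 0, 0, 0])

```text
time: 3.12
tool_pos: [0.5277, 0.0527, 0.3427]
tcp_rot: [-3.128, 0.288, -0.0]
wrist_force: [0.6, -0.7, -0.2]
width: 0.004
grip_force: 0.0
```

```bash
python3 w.py
```

```text
t 3.1167 tcp [0.5277 0.0527 0.3427] cupboard xy [-0.0902  0.0074] F [ 0.6 -0.7 -0.2]
```

Emit:
drive_tool([
  [0.004, -0.001, 0],
  [0.008, -0.001, 0],
  [0.008, -0.001, 0],
  [0.008, -0.001, 0],
], claw=[0, 0, 0, 0], yaw=[0, 0, 0, 0])

```text
time: 3.45
tool_pos: [0.5311, 0.0522, 0.3426]
tcp_rot: [3.128, -0.288, -0.003]
wrist_force: [-4.8, 0.8, 2.5]
width: -0.002
grip_force: 2.1
```

Emit:
drive_tool([
  [0.003, 0, 0],
  [0.005, -0.001, 0],
  [0.005, -0.001, 0],
  [0.005, -0.001, 0],
], claw=[0, 0, 0, 0], yaw=[0, 0, 0, 0])

```text
time: 3.78
tool_pos: [0.5321, 0.052, 0.3426]
tcp_rot: [-3.128, 0.288, 0.011]
wrist_force: [-12.7, 0.7, 8.9]
width: 0.001
grip_force: 6.5
```

```bash
python3 w.py; python3 - <<'E'
from h import *
a=cam('top');cv2.imwrite('pics/c2.png',cv2.resize(a['color'][150:240,175:265],(600,600),interpolation=cv2.INTER_CUBIC)[:,:,::-1])
E
```

```text
t 3.7833 tcp [0.5321 0.052  0.3426] cupboard xy [-0.0857  0.0075] F [-12.7   0.7   8.9]
```

View pics/c2.png

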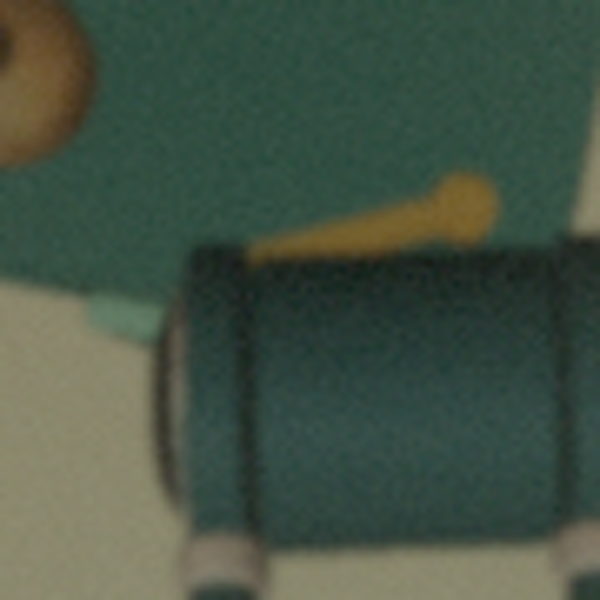

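The stop is solid and lies where the shut door should be (fingertip at cupboard x -86 mm, expected -87). The picture shows the door's end at (120,315), flush with the front edge, and the arm hiding the rest. Next I back off and rise.

Emit:
drive_tool([
  [-0.05, 0.01, 0],
  [-0.1, 0.02, 0],
  [-0.12, 0.022, 0.07],
  [-0.12, 0.022, 0.15],
  [-0.12, 0.022, 0.22],
  [-0.12, 0.022, 0.26],
  [-0.12, 0.022, 0.26],
  [-0.12, 0.022, 0.26],
], claw=[0, 0, 0, 0, 0, 0, 0, 0], yaw=[0, 0, 0, 0, 0, 0, 0, 0])

```text
time: 4.5
tool_pos: [0.4747, 0.0627, 0.4748]
tcp_rot: [-3.127, 0.288, -0.009]
wrist_force: [0.4, -0.1, -0.5]
width: -0.003
grip_force: 0.0
```

```bash
python3 w.py; python3 - <<'E'
from h import *
a=cam('wrist','wr1')
E
```

```text
t 4.5 tcp [0.4747 0.0627 0.4748] cupboard xy [-0.1441  0.0076] F [ 0.4 -0.1 -0.5]
```

View pics/wr1.png

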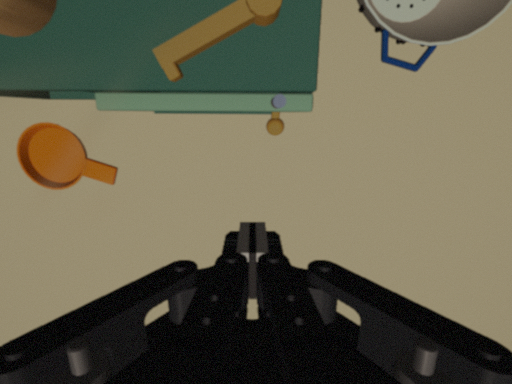

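The wrist view shows the door parallel to and flush with the carcass front, with the stud at (279,101), the hub at (264,8) and the arm tip near (160,62). I'll check the latch pose from this view.

```bash
python3 - <<'E'
from h import *
a=cam('wrist');y=-.183;R=np.array([[np.cos(y),-np.sin(y)],[np.sin(y),np.cos(y)]])
for n,uv,z in [('hub',(264,9),.226),('tip front/hook',(174,79),.22),('tip back corner',(153,50),.22),('bar mid',(205,37),.22),('stud',(279,101),.224),('door L front',(96,109),.198),('door R front',(312,109),.198),('carcass right front',(317,90),.2),('masher base',(15,5),.25)]:
    w=ray(a,uv,z)[0,:2];print(n,w.round(4),((w-[.615,.029])@R).round(4))
E
```

```text
hub [0.6032 0.0312] [-0.012  0.   ]
tip front/hook [0.5724 0.1032] [-0.0554  0.0652]
tip back corner [0.5939 0.1129] [-0.036   0.0787]
bar mid [0.5954 0.0746] [-0.0276  0.0412]
stud [0.5431 0.0305] [-0.071  -0.0117]
door L front [0.5648 0.1775] [-0.0764  0.1369]
door R front [0.5322 0.0022] [-0.0765 -0.0414]
carcass right front [ 0.5462 -0.0033] [-0.0618 -0.0442]
masher base [0.6253 0.1785] [-0.0171  0.1488]
```

Emit:
drive_tool([
  [0.31, 0.08, 0],
  [0.31, 0.08, 0],
  [0.31, 0.08, 0],
  [0.31, 0.08, 0],
  [0.31, 0.08, -0.05],
  [0.31, 0.08, -0.1],
  [0.31, 0.08, -0.13],
  [0.31, 0.08, -0.13],
], claw=[0, 0, 0, 0, 0, 0, 0, 0], yaw=[0, 0, 0, 0, 0, 0, 0, 0])

```text
time: 5.27
tool_pos: [0.6275, 0.1024, 0.3994]
tcp_rot: [3.126, -0.288, -0.02]
wrist_force: [-0.5, 0.0, -1.7]
width: -0.001
grip_force: 0.0
```

```bash
python3 w.py; python3 - <<'E'
from h import *
a=cam('side');cv2.imwrite('pics/s2.png',cv2.resize(a['color'][120:290,130:310],(640,604))[:600,:,::-1])
E
```

```text
t 5.2667 tcp [0.6275 0.1024 0.3994] cupboard xy [-0.0011  0.0745] F [-0.5  0.  -1.7]
```

View pics/s2.png

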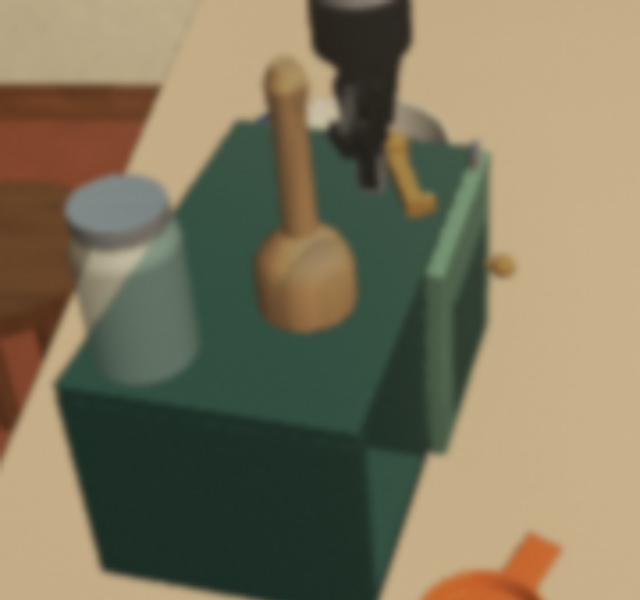

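The side view shows the fingertip at (370,185), behind the latch arm (395,140)–(425,205) and clear of the masher, with the door shut. I'll let it settle before lowering.

Emit:
drive_tool([
  [0, 0, 0],
  [0, 0, 0],
  [0, 0, 0],
], claw=[0, 0, 0], yaw=[0, 0, 0])

```text
time: 5.57
tool_pos: [0.6295, 0.1026, 0.4095]
tcp_rot: [-3.128, 0.288, -0.005]
wrist_force: [-0.5, -0.2, -0.2]
width: -0.001
grip_force: 0.0
```

Emit:
drive_tool([
  [0, 0, -0.012],
  [0, 0, -0.024],
  [0, 0, -0.036],
  [0, 0, -0.045],
  [0, 0, -0.052],
  [0, 0, -0.052],
], claw=[0, 0, 0, 0, 0, 0], yaw=[0, 0, 0, 0, 0, 0])

```text
time: 6.07
tool_pos: [0.6287, 0.1026, 0.38]
tcp_rot: [3.128, -0.288, -0.004]
wrist_force: [0.1, -1.0, 0.3]
width: 0.002
grip_force: 0.0
```

```bash
python3 w.py; python3 - <<'E'
import numpy as np
y=-.183;R=np.array([[np.cos(y),-np.sin(y)],[np.sin(y),np.cos(y)]])
s=np.array([.001,.075])
for p in [(-.0096,.0691),(-.0244,.061),(-.0365,.0484),(-.0435,.0356),(-.047,.0265),(-.047,.0215)]: print((R@(np.array(p)-s)/.5).round(3))
E
```

```text
t 6.0667 tcp [0.6287 0.1026 0.38  ] cupboard xy [0.0001 0.0748] F [ 0.1 -1.   0.3]
[-0.023 -0.008]
[-0.055 -0.018]
[-0.083 -0.039]
[-0.102 -0.061]
[-0.112 -0.078]
[-0.114 -0.088]
```

Emit:
drive_tool([
  [0, 0, 0],
  [-0.012, -0.004, 0],
  [-0.023, -0.008, 0],
  [-0.034, -0.011, 0],
  [-0.045, -0.014, 0],
  [-0.055, -0.018, 0],
  [-0.065, -0.025, 0],
  [-0.074, -0.032, 0],
], claw=[0, 0, 0, 0, 0, 0, 0, 0], yaw=[0, 0, 0, 0, 0, 0, 0, 0])

```text
time: 6.73
tool_pos: [0.5915, 0.0866, 0.382]
tcp_rot: [-3.128, 0.288, -0.0]
wrist_force: [-0.1, 2.1, 0.1]
width: 0.001
grip_force: 0.8
```

Emit:
drive_tool([
  [-0.009, -0.007, 0],
  [-0.016, -0.014, 0],
  [-0.022, -0.022, 0],
  [-0.028, -0.029, 0],
  [-0.033, -0.038, 0],
  [-0.038, -0.046, 0],
  [-0.038, -0.046, 0],
  [-0.038, -0.046, 0],
], claw=[0, 0, 0, 0, 0, 0, 0, 0], yaw=[0, 0, 0, 0, 0, 0, 0, 0])

```text
time: 7.4
tool_pos: [0.573, 0.063, 0.3816]
tcp_rot: [3.128, -0.289, -0.0]
wrist_force: [-0.5, -1.2, 0.4]
width: -0.002
grip_force: 0.0
```

```bash
python3 w.py
```

```text
t 7.4 tcp [0.573  0.063  0.3816] cupboard xy [-0.0475  0.0258] F [-0.5 -1.2  0.4]
```

Emit:
drive_tool([
  [-0.001, -0.003, 0],
  [-0.001, -0.006, 0],
  [-0.001, -0.006, 0],
  [-0.001, -0.006, 0],
], claw=[0, 0, 0, 0], yaw=[0, 0, 0, 0])

```text
time: 7.73
tool_pos: [0.5727, 0.0606, 0.3815]
tcp_rot: [3.128, -0.288, -0.0]
wrist_force: [-0.7, 0.4, -0.5]
width: -0.002
grip_force: 0.2
```

Emit:
drive_tool([
  [0, -0.003, 0],
  [-0.001, -0.006, 0],
  [-0.001, -0.006, 0],
  [-0.001, -0.006, 0],
], claw=[0, 0, 0, 0], yaw=[0, 0, 0, 0])

```text
time: 8.07
tool_pos: [0.5721, 0.0578, 0.3816]
tcp_rot: [-3.128, 0.288, 0.0]
wrist_force: [-0.2, 2.1, -1.7]
width: -0.002
grip_force: 1.3
```

```bash
python3 w.py
```

```text
t 8.0667 tcp [0.5721 0.0578 0.3816] cupboard xy [-0.0474  0.0205] F [-0.2  2.1 -1.7]
```

Emit:
drive_tool([
  [0, -0.002, 0],
  [0, -0.004, 0],
  [0, -0.004, 0],
  [0, -0.004, 0],
], claw=[0, 0, 0, 0], yaw=[0, 0, 0, 0])

```text
time: 8.4
tool_pos: [0.5721, 0.057, 0.3816]
tcp_rot: [-3.125, 0.288, 0.001]
wrist_force: [0.1, 8.9, -0.5]
width: -0.002
grip_force: 4.0
```

Emit:
drive_tool([
  [0, -0.002, 0],
  [0, -0.004, 0],
  [0, -0.004, 0],
  [0, -0.004, 0],
], claw=[0, 0, 0, 0], yaw=[0, 0, 0, 0])

```text
time: 8.73
tool_pos: [0.572, 0.0562, 0.3816]
tcp_rot: [-3.122, 0.288, 0.001]
wrist_force: [-0.9, 13.5, -1.3]
width: 0.003
grip_force: 6.5
```

```bash
python3 w.py
```

```text
t 8.7333 tcp [0.572  0.0562 0.3816] cupboard xy [-0.0472  0.0189] F [-0.9 13.5 -1.3]
```

The stop is solid at 13 N, so I back away from the arm, rise and retreat.

Emit:
drive_tool([
  [0.004, 0.02, 0],
  [0.008, 0.04, 0],
  [0.008, 0.04, 0.03],
  [0.008, 0.04, 0.1],
  [0.008, 0.04, 0.18],
  [-0.06, 0.04, 0.2],
  [-0.14, 0.04, 0.2],
  [-0.2, 0.04, 0.2],
], claw=[0, 0, 0, 0, 0, 0, 0, 0], yaw=[0, 0, 0, 0, 0, 0, 0, 0])

```text
time: 9.4
tool_pos: [0.4711, 0.0735, 0.4836]
tcp_rot: [3.128, -0.288, 0.004]
wrist_force: [-1.0, -1.0, 0.2]
width: -0.001
grip_force: 0.0
```

Emit:
drive_tool([
  [-0.02, 0, 0],
  [-0.02, 0, 0],
  [-0.02, 0, 0],
  [-0.02, 0, 0],
], claw=[0, 0, 0, 0], yaw=[0, 0, 0, 0])

```text
time: 9.73
tool_pos: [0.463, 0.0736, 0.4818]
tcp_rot: [3.128, -0.288, 0.002]
wrist_force: [-0.8, -0.8, -0.4]
width: 0.001
grip_force: 0.0
```

```bash
python3 w.py; python3 - <<'E'
from h import *
a=cam('wrist','wr2')
E
```

```text
t 9.7333 tcp [0.463  0.0736 0.4818] cupboard xy [-0.1575  0.0162] F [-0.8 -0.8 -0.4]
```

View pics/wr2.png

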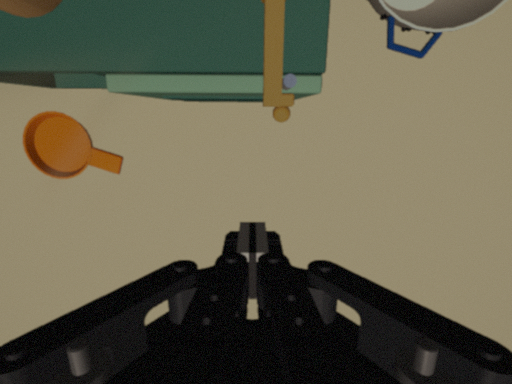

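The wrist view shows the latch arm at (275,50) pointing straight to the front. Its flank is against the stud at (289,81), the hook at (288,99) is in front of the stud, and the door is flush.

```bash
python3 -c "
from workcell import bot
print(bot.finish_job())"
```

```text
the job is handed in; nothing more can be done
None
```

I pushed the door shut against its stop, then pushed the latch arm home against the stud with the closed fingertips, and handed the job in at about 10 s; the jar, masher, colander and spoon rest were not touched.

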